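# Show the orange-capped glass chamber to the inspection camera

## Robot

A 6-joint arm with a two-finger parallel gripper is mounted at the origin on the work surface. World frame = base frame: x ahead of the robot, y to its left, z up, the work surface at z = 0. Lengths are in mm, angles in rad, forces in N, time in s.
With the tool pointing down it reaches from about 350 to 875 mm from the base axis. Payload 4.2 kg.
Tool frame: the origin (TCP) lies midway between the tips of the shut fingers; the grasp point (between the pads) lies 19 mm behind it; z points along the fingers, y is the line along which they close (so a half turn about z gives the same grasp; the last joint's range is limited). The gripper opens to 85 mm and grips with 20 to 120 N. Pads are 22 mm wide; open, the fingers measure 114 mm over their backs; the gripper's body (76 mm by 85 mm) begins 54 mm behind the grasp point. The pads swing forward as they close: fully open they stand 13 mm farther back than shut.
Start: joints at [-0.915, 0.385, 0.008, 0, -1.194, -0.259], TCP at [241.556, -576.411, 209.512] pointing down, gripper open.
Joint ranges: [-3.14, 3.14], [-1.21, 2.06], [-1.07, 1.41], [-3.16, 2.05], [-2.99, -0.16], [-3.1, 3.1]. Speed limits (rad/s): [2.79, 2.79, 3.14, 3.14, 3.14, 3.14].

## Interface

Orientations are given as a unit quaternion [x, y, z, w].
In Python, from bench import arm, eyes, nets gives the robot as it stands.
- The arm moves only by the tool apply_moves, never from a script. Its arguments are lists of equal length, an entry for each row: "delta_rot": the turn, a rotation vector about the tool's x, y, z as a fraction of full scale, a list of three; "xyz": the shift along the tool's x, y, z as a fraction of full scale, a list of three; "hand": the gripper command: -1 is fully open, 1 is shut, values between are in proportion. In form: {"delta_rot": [[ax, ay, az], ...], "xyz": [[dx, dy, dz], ...], "hand": [hand, ...]}. A call has 1 to 20 rows; each row shifts and turns the commanded pose from where the row before left it, along the tool's axes as they then stand; what a row does not reach is not made up. Full scale, the value 1, is 0.025 m for a shift and 6 degrees for a turn. A row lasts 1/12 s, in which the tool goes at most 41.7 mm and 7.16 degrees, less where a joint would pass 70% of its speed; a pose out of reach is approached as far as the arm can. A call with a number of a shift or a turn outside -1 to 1 is refused whole. A call with a gripper value outside its range is refused whole. The fingers move at their own pace and stop on an object; the grip force is fixed at half the most. Time passes only in rows, so rows that do not move let the fingers close. It gives the time, the measured TCP pose, the force, the opening and the grip force at its end, in the units of the state.
- arm.read_state(): the state, without advancing time (a new reading comes with each control period).
- eyes.get_image(name): name is "scene" or "top" or "wrist"; returns a dict with "frame" (384x512x3 uint8, red, green, blue), "range_z" (384x512 float32, mm along the optical axis (not along the pixel's ray), 0 where there is no reading), "camera_matrix" (3x3 intrinsics, pixels), "dist" ([k1, k2, p1, p2, k3] as OpenCV has them; the pictures are not rectified), "R" (3x3) and "t" (3): a world point X has camera coordinates R X + t; the wrist camera has in their place "hand_eye" (4x4, takes a point from camera to tool coordinates, whose origin is the TCP and whose axes are the flange's). Camera axes: x right, y down, z forward; pixel columns grow to the right and rows downward; lengths in mm; the calibration is good to about 2 mm. A picture is of the moment at which its call begins: read the wrist's pose just before it.
- arm.job_done(): hands the job in; it is judged then, once.
Trained networks look in a picture, given as the dict that the camera call returned (one of the last four; its "shot" number tells which), for a name from the list of things; names that differ only in an ending like _2 or _b are one class to them, and where a whole thing is asked for, a point or a joint stands for the part that bears it (a point fixed in the world has none). Each returns a list of dicts, best first, with "score" (0 to 1); they miss things now and then, are a little off and sometimes report something else, mostly with a low value. They report only what shows in the picture. A call takes as long as a camera call. They do not tell look-alikes from the thing itself.
- nets.look_for(name, picture): "bbox" ([left, top, right, bottom] in pixels, round what is visible of it).
- nets.masks_of(name, picture): "region" (384x512 bool, what is visible of it) and "bbox" ([left, top, right, bottom] in pixels, round what is visible of it).
The state is a dict: "clock": time; "joints": joint angles; "joint_vel": joint speeds; "joint_efforts": joint torques, N m; "position": TCP position; "ee_rot": TCP orientation; "contact_force": force on the tool from outside, world axes, zero at the start; "wrist_torque": the same for the moment, N m; "gripper_width": finger opening in mm; "grasp_force": force on a finger pad.
Only numpy, scipy, OpenCV 4.12 (cv2) and the standard library are available. Lean on these libraries where they do the work, as an engineer would, in place of code of your own. Each camera call takes 0.05 s, during which the arm holds its last target. There are 200 camera calls.

## Task

Take the glass chamber with the orange cap out of the steel tray and show its orange cap to the inspection camera on the post: hold it in the air on the lens's line of sight, cap pointing squarely at the lens (so tilted up, as the camera looks down) and centred in front of it, with the cap's end face 100 mm from the lens glass. Finish while still holding it there, still, in the gripper; leave everything else where it stands and do not touch the camera or its post.

Things in the scene. Friction and masses are not known exactly. Their poses are not given: they have to be found in the camera images.
- chamber_center (a point): Centre of the glass chamber to show, the one with one orange and one white cap: a dumbbell along its own x, 156 mm long. +x points to the orange cap; at the start it lies level and points away from the robot, within 25 degrees or so. Grasp it from above across the middle bar (28 mm in diameter). The centre starts 43 mm above the table, 28 mm above the tray's plate.
- chamber_cap (a point): Middle of the flat end face of the orange cap, 78 mm from the chamber's centre along its +x (axes as the chamber's).
- chamber: The same chamber as a body, origin at its centre, loose, 0.12 to 0.24 kg. Glass bar 28 mm in diameter from x = -34 to +34 mm, white bundle inside; at each end a glass disc 56 mm in diameter, 20 mm thick (x = 34 to 54 mm), then a screw cap 25 mm in diameter (to x = 78 mm), orange at +x, white at -x. Its turn about its own x does not matter.
- camera: Inspection camera head on the post, fixed: white box 46 mm square, grey ring of white lights (64 mm in diameter) round a black lens. Origin: middle of the lens's front glass, 0.26 to 0.32 m above the table. It looks along its own -x, roughly towards the robot and always 30 degrees below level; y is level; +x goes back through the camera; +z is its upper side.
- mount: The camera head together with the level rod and black clamp (red screw) that hold it on the post, as one rigid thing; origin at the middle of the lens's front glass, axes level (its -x is the camera's heading).
- stand: Fixed round foot (110 mm in diameter, 14 mm high) with a steel post 16 mm in diameter, 425 mm tall. Origin on the table straight below the lens; foot and post stand 60 mm behind it (its +x) and 110 mm to its +y side.
- tray: Fixed perforated steel tray, 220 by 350 mm, origin under its centre at table height, plate top at 15 mm, rim top at 22 mm. Three chambers lie in it, 105 mm apart along its y, parallel to its x, in varying order; their discs stand on the plate between white chocks 10 mm high (none under the bars): lift straight up.
- chamber_blue: Chamber like the one to be shown but with a blue cap; leave alone. Origin at its centre.
- chamber_green: Chamber like the one to be shown but with a green cap; leave alone. Origin at its centre.
- bottle_a: Empty glass bottle with blue cap, 70 mm in diameter, 140 mm tall, loose; origin under it. Leave alone.
- bottle_b: A second such bottle. Leave alone.
- dish: Closed clear Petri dish, 94 mm in diameter, 16 mm high, loose; origin under it. Leave alone.
- jar: Amber jar with white lid, 68 mm in diameter, 85 mm tall, loose; origin under it. Leave alone.
- brush: Small white cleaning brush, 160 mm long, lying loose; leave alone.
Mind the look-alikes: they are no part of the job. Leave any pink or red look-alike of the chamber alone.

How it is judged (in metres and radians):
On the way, in this order (a step that is already met when the one before it is completed fails the run):
1. the orange-capped chamber is lifted clear of the tray in the gripper (height (world z) of chamber_center above 0.075 m and contact force between the fingers and chamber above 1 N and contact force between chamber and tray below 0.05 N), for 0.1 s.
2. the orange cap is shown to the lens (x of chamber_cap in the frame of camera between -0.12 and -0.08 m and y of chamber_cap in the frame of camera between -0.02 and 0.02 m and z of chamber_cap in the frame of camera between -0.02 and 0.02 m and x of chamber_center in the frame of camera below -0.15 m and angle between the x axis of chamber_center and the x axis of camera, either way round below 0.2 rad), for 0.2 s.
At the end, for the whole second after the job is handed in: The fingers alone hold the chamber (over 1 N), at rest, its centre over 140 mm up; the orange cap's end face is 80 to 120 mm in front of the lens and within 20 mm of the line of sight sideways and up or down; the axis is within 0.2 rad of that line, orange cap to the lens (all of step 2 and height (world z) of chamber_center above 0.14 m and contact force between the fingers and chamber above 1 N and linear speed of chamber below 0.02 m/s and angular speed of chamber below 0.2 rad/s and contact force between chamber and tray below 0.05 N and contact force between chamber and stand below 0.05 N and contact force between chamber and mount below 0.05 N and contact force between chamber and chamber_blue below 0.05 N and contact force between chamber and chamber_green below 0.05 N); the arm keeps its last pose, push and grip.
It fails at once if a bystander (another chamber, bottle, dish, jar, brush) is moved by more than 25 mm (distance of any of chamber_blue, chamber_green, bottle_a, bottle_b, dish, jar, brush from where it was at the start of the episode above 0.025 m).
It fails at once if the camera or its post is touched with more than 0.5 N (contact force between anything else and mount above 0.5 N or contact force between any of the arm, the fingers, chamber and stand above 0.5 N).
It also fails if it takes over 35 s, if anything falls off the work surface, if the arm or the gripper's body presses on something with over 40 N, if the wrist force passes 120 N, or if a joint passes its speed limit or range.

## Working session

There is one attempt and no reset: what is moved stays moved. The work goes in short steps, Python scripts to look and compute and a tool call to move; the robot and the scene stay as the last step left them, time stands still between calls to the robot, and variables do not carry over. Pictures are saved under pics/ and viewed, at most 10 in all, crops included, and the job is handed in when it is done.

Besides the shell and the picture viewer there is one more tool, called by a JSON object that holds its "name" and its "arguments", one argument or row to a line. apply_moves: Moves the arm, as the interface text tells. Its arguments: {"type":"object","properties":{"delta_rot":{"type":"array"},"xyz":{"type":"array"},"hand":{"type":"array"}},"required":["delta_rot","xyz","hand"]}

```bash
mkdir -p pics
cat > h.py <<'E'
import numpy as np, cv2
from bench import arm, eyes, nets
from scipy.spatial.transform import Rotation as Ro
def pts(p, region):
    v,u=np.nonzero(region&(p["range_z"]>0)); z=p["range_z"][v,u]
    n=cv2.undistortPoints(np.stack([u,v],1).astype(np.float64)[:,None],np.array(p["camera_matrix"]),np.array(p["dist"]))[:,0]
    c=np.column_stack([n*z[:,None],z])
    return (c-np.array(p["t"]))@np.array(p["R"]), u, v
def save(n,f): cv2.imwrite("pics/"+n,cv2.cvtColor(f,cv2.COLOR_RGB2BGR))
E
python3 - <<'E'
from h import *
s=eyes.get_image("scene"); t=eyes.get_image("top")
save("a.png",np.hstack([cv2.resize(s["frame"],(400,300)),cv2.resize(t["frame"],(400,300))]))
save("top.png",t["frame"]); save("scene.png",s["frame"])
for nm,p in(("scene",s),("top",t)):
  for k in("chamber","camera","mount","stand","tray"):
    for d in nets.masks_of(k,p)[:6]:
      X,u,v=pts(p,d["region"]); 
      print(nm,k,round(d["score"],2),np.round(d["bbox"]),len(X), np.round(np.median(X,0)) if len(X) else "", np.median(p["frame"][d["region"]],0))
E
```

```text
scene chamber 0.67 [311. 102. 356. 232.] 1028 [732. 317.  17.] [74. 73. 75.]
scene chamber 0.62 [185. 246. 236. 271.] 654 [512. -64.  55.] [136. 136. 129.]
scene chamber 0.59 [180. 178. 218. 202.] 448 [271. 208.  38.] [137.  41.  36.]
scene chamber 0.58 [ 65. 262. 127. 290.] 817 [ 250. -256.   39.] [157.  99. 103.]
scene camera 0.84 [322. 136. 355. 163.] 636 [752. 197. 350.] [102. 101.  92.]
scene mount 0.61 [325. 123. 358. 166.] 751 [745. 199. 354.] [101. 100.  91.]
scene stand 0.67 [312. 103. 356. 232.] 889 [732. 317.  17.] [72. 72. 73.]
scene tray 0.63 [127. 242. 253. 363.] 6935 [ 546. -201.   16.] [156. 162. 155.]
scene tray 0.55 [255. 309. 289. 358.] 1315 [ 770. -216.   89.] [105. 106. 111.]
top chamber 0.7 [300. 169. 317. 214.] 469 [511. -53.  55.] [94. 97. 96.]
top chamber 0.62 [200. 244. 248. 273.] 414 [267. 218.  41.] [113.  20.  16.]
top chamber 0.61 [349. 252. 386. 286.] 501 [ 251. -252.   40.] [115.  67.  77.]
top camera 0.76 [212.  76. 239. 107.] 606 [740. 211. 358.] [109.  106.5 103. ]
top camera 0.58 [300. 169. 320. 217.] 510 [505. -54.  55.] [95. 97. 96.]
top mount 0.85 [171.  72. 240. 112.] 895 [739. 222. 357.] [104.  97.  97.]
top stand 0.69 [174.  86. 214. 140.] 933 [723. 321.  14.] [44. 43. 47.]
top tray 0.87 [280. 148. 393. 230.] 5379 [ 522. -146.   14.] [122. 124. 128.]
```

View pics/top.png

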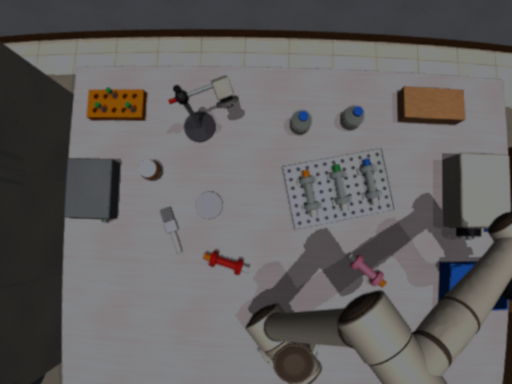

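View pics/scene.png

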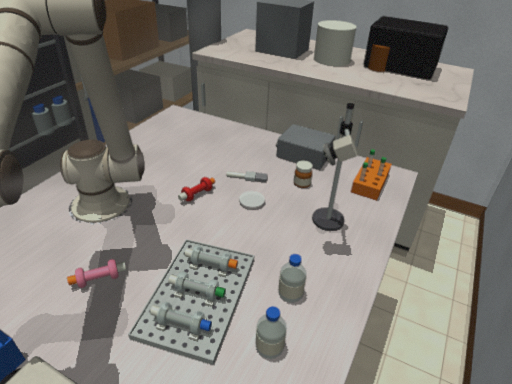

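Top picture: orange-capped look-alikes are the red one (225,262) and the pink one (368,270), both on the table. In the tray lie orange (310,190), green (340,185) and blue (369,180). I choose (310,190), the grey chamber with an orange cap in the tray. The camera is at (225,90) and its foot at (200,127).

Run:
```python
from h import *
s=eyes.get_image("scene"); t=eyes.get_image("top")
save("crop.png",cv2.resize(t["frame"][60:230,160:400],(800,567),interpolation=cv2.INTER_CUBIC))
print(arm.read_state()["ee_rot"])
W=eyes.get_image("wrist"); print(np.round(W["hand_eye"],3).tolist()); 
for nm,p in(("scene",s),("top",t)):
  X,u,v=pts(p,np.ones((384,512),bool)); C=p["frame"][v,u].astype(float)
  hsv=cv2.cvtColor(p["frame"],cv2.COLOR_RGB2HSV)[v,u]
  ch=(abs(X[:,0]-520)<110)&(abs(X[:,1]+55)<50)&(X[:,2]>27)&(X[:,2]<80)
  o=ch&(hsv[:,0]<20)&(hsv[:,1]>110)
  print(nm,"ch",ch.sum(),X[ch].mean(0).round(1),"orange",o.sum(),np.median(X[o],0).round(1))
  q=X[ch]; m=np.median(q,0); w,V=np.linalg.eigh(np.cov((q-m)[:,:2].T)); d=V[:,1]*np.sign(V[0,1]); a=(q-m)[:,:2]@d
  print(" med",m.round(1),"dir",d.round(3),"ext",np.percentile(a,[0,1,99,100]).round(1), "mid",(m[:2]+d*(a.min()+a.max())/2).round(1))
  f=(np.hypot(X[:,0]-723,X[:,1]-321)<75)&(X[:,2]>8)&(X[:,2]<22)
  (c,r,)=cv2.minEnclosingCircle(X[f][:,:2].astype(np.float32)); print(" foot",f.sum(),np.round(c),round(r,1))
  f=(np.hypot(X[:,0]-723,X[:,1]-321)<60)&(X[:,2]>40)&(X[:,2]<440)
  print(" post",f.sum(),np.median(X[f],0).round(1), X[f][:,2].max())
  h=(np.hypot(X[:,0]-730,X[:,1]-210)<80)&(X[:,2]>230)&(X[:,2]<400)
  print(" head",h.sum(),X[h].min(0).round(),X[h].max(0).round())
  np.savez(nm+"_head.npz",X=X[h],C=C[h],u=u[h],v=v[h])
  b=h&(C.min(1)>np.percentile(C[h].min(1),50)); 
  print(" bright",b.sum(),np.median(X[b],0).round())
```

```text
[-1.97115649e-01  9.80380242e-01 -2.29735568e-05  2.44800960e-05]
[[-0.0, -0.952, -0.307, 79.518], [1.0, 0.0, -0.001, -0.212], [0.001, -0.307, 0.952, -164.525], [0.0, 0.0, 0.0, 1.0]]
scene ch 681 [510.4 -63.8  54.7] orange 72 [569.7 -49.6  52.8]
 med [510.3 -64.5  55.6] dir [0.976 0.218] ext [-81.  -79.2  73.3 106.2] mid [522.6 -61.8]
 foot 515 [728. 323.] 58.0
 post 546 [731.4 317.  340.4] 428.043963099684
 head 644 [708. 173. 308.] [795. 287. 379.]
 bright 292 [753. 204. 363.]
top ch 485 [503.3 -52.9  56.1] orange 43 [567.5 -40.3  51.7]
 med [505.1 -53.1  55.3] dir [0.98  0.199] ext [-81.2 -79.   72.2  74.7] mid [501.9 -53.8]
 foot 647 [721. 326.] 60.3
 post 454 [723.1 320.3 356.2] 427.8788639618432
 head 670 [700. 175. 310.] [793. 289. 381.]
 bright 330 [751. 218. 365.]
```

View pics/crop.png

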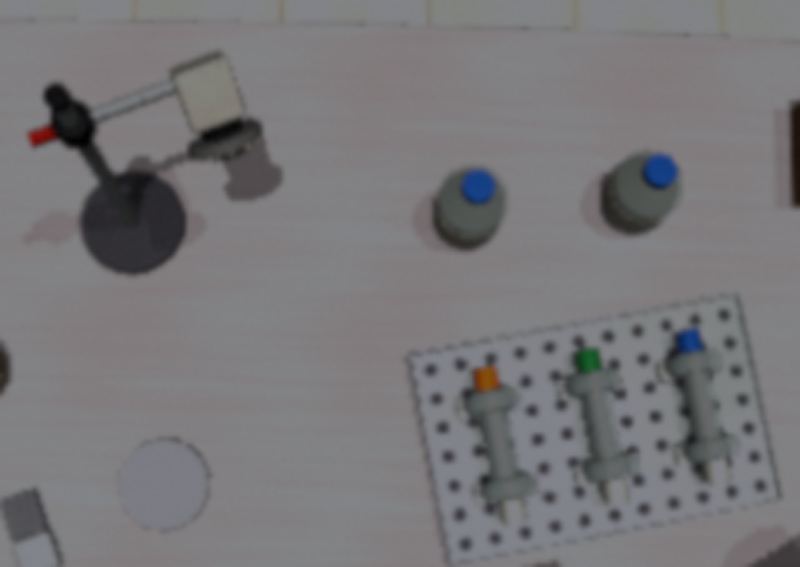

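Close crop: the left chamber in the tray has the orange cap, at about (487,378) in the crop, and a grey glass body; it is not one of the red or pink look-alikes. The estimate is centre ≈(503,-55) with yaw ≈0.2, and it agrees with the 43/71 mm heights. The camera is at about (698,197) with yaw ≈0.3. I'll move to a view pose and refine from near.

{"name": "apply_moves", "arguments": {
  "xyz": [
    [-0.8,0.9,-0.2],
    [-0.8,0.9,-0.2],
    [-0.8,0.9,-0.2],
    [-0.8,0.9,-0.2],
    [-0.8,0.9,-0.2],
    [-0.8,0.9,-0.2],
    [-0.8,0.9,-0.2],
    [-0.8,0.9,-0.2],
    [-0.8,0.9,-0.2],
    [-0.8,0.9,-0.2],
    [-0.8,0.9,-0.2],
    [-0.8,0.9,-0.2],
    [-0.8,0.9,-0.2],
    [-0.8,0.9,-0.2],
    [-0.8,0.9,-0.2],
    [-0.8,0.9,-0.2],
    [-0.8,0.9,-0.2],
    [-0.8,0.9,-0.2],
    [0,0,0],
    [0,0,0]
  ],
  "delta_rot": [
    [0,0,0],
    [0,0,0],
    [0,0,0],
    [0,0,0],
    [0,0,0],
    [0,0,0],
    [0,0,0],
    [0,0,0],
    [0,0,0],
    [0,0,0],
    [0,-1,0],
    [0,-1,0],
    [0,-1,0],
    [0,-1,0],
    [0,-1,0],
    [0,-1,0],
    [0,-1,0],
    [0,-1,0],
    [0,0,0],
    [0,0,0]
  ],
  "hand": [-1,-1,-1,-1,-1,-1,-1,-1,-1,-1,-1,-1,-1,-1,-1,-1,-1,-1,-1,-1]
}}

```text
clock: 2.42
position: [389.6, -74.6, 352.6]
ee_rot: [-0.181, 0.895, 0.08, 0.4]
contact_force: [0.6, -0.5, 0.4]
gripper_width: 85.4
grasp_force: 0.0
```

```bash
cat >> h.py <<'E'
def wrist():
    st=arm.read_state(); p=eyes.get_image("wrist"); H=np.array(p["hand_eye"])
    Rt=Ro.from_quat(st["ee_rot"]).as_matrix(); T=np.eye(4); T[:3,:3]=Rt; T[:3,3]=st["position"]
    M=np.linalg.inv(T@H); p["R"]=M[:3,:3]; p["t"]=M[:3,3]; return p,st
E
python3 - <<'E'
from h import *
p,st=wrist(); save("w1.png",p["frame"]); print(p["camera_matrix"][0],st["joints"])
for k in("camera","mount","stand"):
  for d in nets.masks_of(k,p)[:3]:
    X,u,v=pts(p,d["region"]); print(k,round(d["score"],2),np.round(d["bbox"]),len(X),np.round(np.median(X,0)))
E
```

```text
[343.56328965   0.         254.25698925] [-0.17455904 -0.39692109 -0.46615413 -0.57324282 -0.83483829 -0.75427757]
camera 0.85 [310. 281. 347. 330.] 1526 [725. 200. 339.]
mount 0.65 [312. 284. 360. 332.] 1644 [728. 201. 340.]
mount 0.21 [309. 281. 349. 331.] 1506 [725. 200. 338.]
stand 0.63 [335. 133. 391. 271.] 2124 [723. 317.  13.]
```

View pics/w1.png

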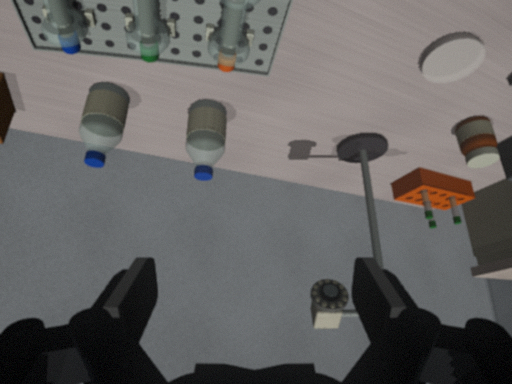

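The wrist view is upside down. It shows the ring and lens at (329,294), the white box below it, the post at (368,200) and the orange cap at (227,66). Next I fit the ring plane and the chamber.

Run:
```python
from h import *
p,st=wrist()
vv,uu=np.mgrid[:384,:512]
X,u,v=pts(p,np.hypot(uu-329,vv-294)<17); X0=X
g=X[np.abs(X-np.median(X,0)).max(1)<50]
best=None; rng=np.random.default_rng(0)
for _ in range(500):
  a,b,c=g[rng.choice(len(g),3,False)]; n=np.cross(b-a,c-a); 
  if np.linalg.norm(n)<50: continue
  n/=np.linalg.norm(n); i=abs((g-a)@n)<3
  if best is None or i.sum()>best.sum(): best=i
q=g[best]; c=q.mean(0); n=np.linalg.svd(q-c)[2][2]; n*=np.sign(n[0])
print(len(g),best.sum(),"c",c.round(1),"n",n.round(3),"yaw",np.arctan2(n[1],n[0]).round(3),"elev",np.degrees(np.arcsin(n[2])).round(1))
cc,r=cv2.minEnclosingCircle(np.stack([u,v],1)[np.abs(X-np.median(X,0)).max(1)<50].astype(np.float32)); print(cc,r)
# ray through ring centre
# post, rod
X,u,v=pts(p,np.ones((384,512),bool))
f=(np.hypot(X[:,0]-725,X[:,1]-320)<35)&(X[:,2]>40)&(X[:,2]<250); print("post",f.sum(),X[f].mean(0).round(1))
f=(np.hypot(X[:,0]-723,X[:,1]-319)<75)&(X[:,2]>10)&(X[:,2]<22); c2,r2=cv2.minEnclosingCircle(X[f][:,:2].astype(np.float32)); print("foot",c2,r2)
C=cv2.cvtColor(p["frame"],cv2.COLOR_RGB2HSV)[v,u]
o=(np.hypot(X[:,0]-567,X[:,1]+41)<40)&(X[:,2]>30)&(C[:,0]<20)&(C[:,1]>110); print("orange",o.sum(),np.median(X[o],0).round(1),X[o].max(0).round(1))
# rod from top
for nm in("top","scene"):
  H=np.load(nm+"_head.npz"); Y=H["X"]; r=(Y[:,1]>238)&(Y[:,1]<285)
  A=np.polyfit(Y[r,1],Y[r,0],1); print(nm,"rod",r.sum(),"yaw",np.arctan(-A[0]).round(3),Y[r].mean(0).round(1))
```

```text
812 509 c [722.  195.5 325.2] n [0.795 0.343 0.501] yaw 0.407 elev 30.0
(329.0, 294.20587158203125) 16.82571792602539
post 782 [724.8 319.1 151.4]
foot (728.227294921875, 322.7528991699219) 55.91468048095703
orange 102 [573.  -43.7  53.6] [581.  -30.6  70. ]
top rod 101 yaw 0.415 [754.9 259.  356.9]
scene rod 16 yaw 0.625 [753.1 266.6 357.2]
```

{"name": "apply_moves", "arguments": {
  "xyz": [
    [-0.54,0.62,0.38],
    [-0.54,0.62,0.38],
    [-0.54,0.62,0.38],
    [-0.54,0.62,0.38],
    [-0.54,0.62,0.38],
    [-0.54,0.62,0.38],
    [-0.54,0.62,0.38],
    [-0.54,0.62,0.38],
    [0,0,0],
    [0,0,0],
    [0,0,0],
    [0,0,0]
  ],
  "delta_rot": [
    [0,0,0],
    [0,0,0],
    [0,0,0],
    [0,0,0],
    [0,0,0],
    [0,0,0],
    [0,0,0],
    [0,-1,0],
    [0,-1,0],
    [0,0,0],
    [0,0,0],
    [0,0,0]
  ],
  "hand": [-1,-1,-1,-1,-1,-1,-1,-1,-1,-1,-1,-1]
}}

```text
clock: 3.67
position: [455.1, 58.0, 387.7]
ee_rot: [-0.169, 0.862, 0.09, 0.469]
contact_force: [-0.2, -0.4, 0.6]
gripper_width: 85.4
grasp_force: 0.0
```

Run:
```python
from h import *
p,st=wrist(); print(st["position"],st["joints"])
save("w2.png",p["frame"])
d=nets.masks_of("camera",p)[0]; print(d["score"],d["bbox"])
l,t,r,b=[int(x) for x in d["bbox"]]; m=15
cr=p["frame"][max(t-m,0):b+m,l-m:r+m]; save("lens.png",cv2.resize(cr,None,fx=5,fy=5,interpolation=cv2.INTER_CUBIC)[:600,:800]); print("crop origin",l-m,max(t-m,0))
np.savez("w2.npz",**{k:np.array(p[k]) for k in("frame","range_z","camera_matrix","dist","R","t")},region=d["region"])
X,u,v=pts(p,d["region"]); g=X[np.abs(X-np.median(X,0)).max(1)<50]
rng=np.random.default_rng(0); best=None
for _ in range(800):
  a,bb,c=g[rng.choice(len(g),3,False)]; n=np.cross(bb-a,c-a)
  if np.linalg.norm(n)<50: continue
  n/=np.linalg.norm(n); i=abs((g-a)@n)<2.5
  if best is None or i.sum()>best.sum(): best=i
q=g[best]; c=q.mean(0); n=np.linalg.svd(q-c)[2][2]; n*=np.sign(n[0])
print(len(g),best.sum(),"c",c.round(1),"n",n.round(3),"yaw",np.arctan2(n[1],n[0]).round(3),"elev",np.degrees(np.arcsin(n[2])).round(1))
```

```text
[455.0742887   58.0185564  387.73569136] [ 0.48719492 -0.4693018  -0.91298516  0.57336143 -0.15951509 -2.19071048]
0.78 [255.3, 208.7, 301.1, 268.1]
crop origin 240 193
1923 767 c [718.8 200.4 328.5] n [0.81  0.332 0.484] yaw 0.39 elev 28.9
```

View pics/lens.png

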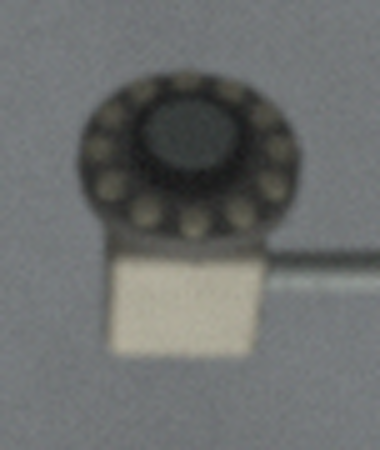

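The crop shows the ring centred at pixel (278,224) in the full picture. The black lens glass is at about (278,219), standing proud of the ring. I read the lens directly by depth.

Run:
```python
from h import *
p=dict(np.load("w2.npz")); vv,uu=np.mgrid[:384,:512]
def pl(X,tag):
  c=X.mean(0); n=np.linalg.svd(X-c)[2][2]; n*=np.sign(n[0]); print(tag,len(X),c.round(1),np.median(X,0).round(1),n.round(3),"yaw",np.arctan2(n[1],n[0]).round(3),"elev",np.degrees(np.arcsin(n[2])).round(1))
X,u,v=pts(p,((uu-278)/7.5)**2+((vv-219.5)/5.5)**2<1); pl(X,"lens")
e=((uu-278)/20)**2+((vv-224)/15)**2; X,u,v=pts(p,(e<1)&(e>.55)); X=X[np.abs(X-np.median(X,0)).max(1)<45]; pl(X,"ring")
X,u,v=pts(p,(uu>264)&(uu<290)&(vv>246)&(vv<262)); pl(X,"boxtop")
X,u,v=pts(p,np.ones((384,512),bool)); f=(np.hypot(X[:,0]-725,X[:,1]-320)<35)&(X[:,2]>150)&(X[:,2]<300); print("post",f.sum(),X[f].mean(0).round(1))
```

```text
lens 126 [714.3 198.8 319.5] [714.2 198.7 319.5] [0.805 0.316 0.501] yaw 0.374 elev 30.1
ring 401 [719.3 201.1 324.7] [719.2 200.6 325. ] [0.815 0.328 0.477] yaw 0.383 elev 28.5
boxtop 375 [745.9 211.9 364.6] [745.4 211.9 364.5] [ 0.457  0.178 -0.871] yaw 0.37 elev -60.6
post 863 [724.5 319.3 227.5]
```

```bash
cat >> h.py <<'E'
def down(yaw,tilt):
    h=np.array([np.cos(yaw),np.sin(yaw),0]); k=np.array([0,0,1.])
    x=-(h*np.cos(tilt)+k*np.sin(tilt)); z=h*np.sin(tilt)-k*np.cos(tilt); return np.column_stack([x,np.cross(z,x),z])
def plan(Rg,Pg):
    st=arm.read_state(); R=Ro.from_quat(st["ee_rot"]).as_matrix()
    rv=np.degrees(Ro.from_matrix(R.T@Rg).as_rotvec())/6; d=np.array(Pg)-st["position"]
    print("rot",rv.round(2),"shift after rot",(Rg.T@d/25).round(2),"shift before",(R.T@d/25).round(2),"d",d.round(1))
E
python3 -c "
from h import *
plan(down(.2,0),[504,-56,200])"
```

```text
rot [0.86 9.48 1.65] shift after rot [-1.01 -4.87  7.53] shift before [ 6.29 -4.95  4.17] d [  48.8 -114.3 -188.3]
```

{"name": "apply_moves", "arguments": {
  "xyz": [
    [0,0,0],
    [0,0,0],
    [0,0,0],
    [0,0,0],
    [0,0,0],
    [0,0,0],
    [0,0,0],
    [0,0,0],
    [0,0,0],
    [0,0,0],
    [0,0,0],
    [0,0,0],
    [-0.17,-0.8,0.8],
    [-0.17,-0.8,0.8],
    [-0.17,-0.8,0.8],
    [-0.17,-0.8,0.8],
    [-0.17,-0.8,0.8],
    [-0.17,-0.8,0.8],
    [0,0,0],
    [0,0,0]
  ],
  "delta_rot": [
    [0.07,0.79,0.14],
    [0.07,0.79,0.14],
    [0.07,0.79,0.14],
    [0.07,0.79,0.14],
    [0.07,0.79,0.14],
    [0.07,0.79,0.14],
    [0.07,0.79,0.14],
    [0.07,0.79,0.14],
    [0.07,0.79,0.14],
    [0.07,0.79,0.14],
    [0.07,0.79,0.14],
    [0.07,0.79,0.14],
    [0,0,0],
    [0,0,0],
    [0,0,0],
    [0,0,0],
    [0,0,0],
    [0,0,0],
    [0,0,0],
    [0,0,0]
  ],
  "hand": [-1,-1,-1,-1,-1,-1,-1,-1,-1,-1,-1,-1,-1,-1,-1,-1,-1,-1,-1,-1]
}}

```text
clock: 5.43
position: [503.2, -55.1, 265.1]
ee_rot: [-0.098, 0.995, 0.001, -0.002]
contact_force: [0.3, 0.2, 0.7]
gripper_width: 85.2
grasp_force: 0.0
```

Run:
```python
from h import *
p,st=wrist(); print(st["position"],st["joints"]); save("w3.png",p["frame"])
X,u,v=pts(p,np.ones((384,512),bool)); C=cv2.cvtColor(p["frame"],cv2.COLOR_RGB2HSV)[v,u]
ch=(abs(X[:,0]-504)<100)&(abs(X[:,1]+56)<48)&(X[:,2]>28)&(X[:,2]<76)
q=X[ch][:,:2]; (c,wh,ang)=cv2.minAreaRect(q.astype(np.float32)); print(ch.sum(),np.round(c,1),np.round(wh,1),ang)
o=ch&(C[:,0]<20)&(C[:,1]>110); print("orange",o.sum(),np.median(X[o],0).round(1))
m=q.mean(0); w,V=np.linalg.eigh(np.cov((q-m).T)); d=V[:,1]*np.sign(V[0,1]); a=(q-m)@d; n=np.array([-d[1],d[0]])
print("dir",d.round(3),"yaw",np.arctan2(d[1],d[0]).round(3),"ext",a.min().round(1),a.max().round(1),"mid",(m+d*(a.min()+a.max())/2).round(1))
b=(X[ch][:,2]>50); qq=X[ch][b]; bm=np.abs((qq[:,:2]-c)@d)<28; e=(qq[bm][:,:2]-c)@n; print("bar lateral",np.percentile(e,[2,50,98]).round(1), "z",np.percentile(qq[bm][:,2],[50,98]).round(1))
plan(down(.2,0),[504,-56,100])
```

```text
[503.19203057 -55.12311257 265.14182083] [ 0.21014715  0.14602965 -0.17823225 -0.00303741 -1.25041683 -1.58376105]
4176 [503.8 -57. ] [155.7  55. ] 12.331690788269043
orange 282 [569.5 -42.6  54. ]
dir [0.977 0.213] yaw 0.215 ext -72.8 82.9 mid [503.7 -56.5]
bar lateral [-11.    0.5  11.7] z [55.6 58. ]
rot [ 0.02 -0.01 -0.02] shift after rot [-0.01 -0.06  6.66] shift before [-0.01 -0.07  6.66] d [   0.4   -1.4 -166.5]
```

View pics/w3.png

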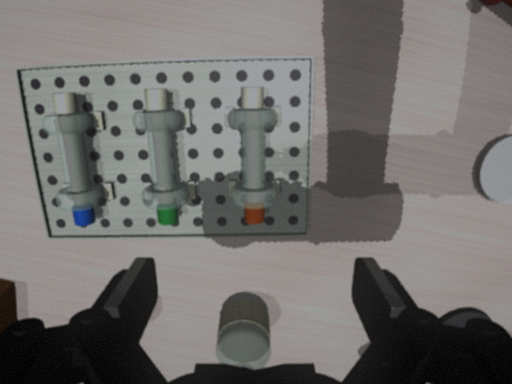

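The wrist view from above shows the orange-capped chamber at (254,155), between the fingers and untouched. The fit gives centre (503.7,-56.7), yaw 0.215 and size 156×55 mm, which matches the given sizes. I descend and grip.

{"name": "apply_moves", "arguments": {
  "xyz": [
    [0,-0.06,0.9],
    [0,0,1],
    [0,0,1],
    [0,0,1],
    [0,0,1],
    [0,0,1],
    [0,0,0.8],
    [0,0,0.8],
    [0,0,0.7],
    [0,0,0.6],
    [0,0,0.5],
    [0,0,0.34],
    [0,0,0],
    [0,0,0],
    [0,0,0],
    [0,0,0],
    [0,0,0],
    [0,0,0],
    [0,0,0],
    [0,0,0]
  ],
  "delta_rot": [
    [0.02,0,-0.16],
    [0,0,0],
    [0,0,0],
    [0,0,0],
    [0,0,0],
    [0,0,0],
    [0,0,0],
    [0,0,0],
    [0,0,0],
    [0,0,0],
    [0,0,0],
    [0,0,0],
    [0,0,0],
    [0,0,0],
    [0,0,0],
    [0,0,0],
    [0,0,0],
    [0,0,0],
    [0,0,0],
    [0,0,0]
  ],
  "hand": [-1,-1,-1,-1,-1,-1,-1,-1,-1,-1,-1,-1,-1,-1,1,1,1,1,1,1]
}}

```text
clock: 7.15
position: [502.4, -56.3, 25.9]
ee_rot: [-0.107, 0.994, 0.0, -0.001]
contact_force: [-0.9, -0.0, 4.8]
gripper_width: 22.0
grasp_force: 55.7
```

{"name": "apply_moves", "arguments": {
  "xyz": [
    [0,0,0],
    [0,0,0],
    [0,0,0],
    [0,0,0]
  ],
  "delta_rot": [
    [0,0,0],
    [0,0,0],
    [0,0,0],
    [0,0,0]
  ],
  "hand": [1,1,1,1]
}}

```text
clock: 7.48
position: [502.4, -56.4, 25.9]
ee_rot: [-0.107, 0.994, 0.0, -0.001]
contact_force: [-1.6, 0.3, 5.1]
gripper_width: 22.1
grasp_force: 55.9
```

{"name": "apply_moves", "arguments": {
  "xyz": [
    [0,0,-0.15],
    [0,0,-0.3],
    [0,0,-0.4],
    [0,0,-0.5],
    [0,0,-0.5],
    [0,0,-0.5],
    [0,0,-0.5],
    [0,0,-0.3],
    [0,0,0],
    [0,0,0]
  ],
  "delta_rot": [
    [0,0,0],
    [0,0,0],
    [0,0,0],
    [0,0,0],
    [0,0,0],
    [0,0,0],
    [0,0,0],
    [0,0,0],
    [0,0,0],
    [0,0,0]
  ],
  "hand": [1,1,1,1,1,1,1,1,1,1]
}}

```text
clock: 8.32
position: [502.0, -56.3, 104.0]
ee_rot: [-0.107, 0.994, 0.0, -0.001]
contact_force: [-0.3, -0.0, -1.3]
gripper_width: 21.5
grasp_force: 54.8
```

```bash
cat >> h.py <<'E'
def held(p,st):  # chamber in tool frame from wrist picture
    X,u,v=pts(p,np.ones((384,512),bool)); C=cv2.cvtColor(p["frame"],cv2.COLOR_RGB2HSV)[v,u]
    R=Ro.from_quat(st["ee_rot"]).as_matrix(); L=(X-st["position"])@R
    o=(np.abs(L)<[110,40,60]).all(1)&(L[:,2]>-55)&(C[:,0]<20)&(C[:,1]>110)
    print("orange in tool",o.sum(),np.median(L[o],0).round(1),L[o].min(0).round(1),L[o].max(0).round(1))
    k=(abs(L[:,0])<90)&(abs(L[:,1])<32)&(abs(L[:,2]+19)<32)
    for lo,hi in((-78,-54),(-54,-34),(34,54),(54,78)):
        b=k&(L[:,0]>lo)&(L[:,0]<hi)
        if b.sum()>10: print(lo,b.sum(),"y",np.percentile(L[b,1],[3,50,97]).round(1),"z top",np.percentile(L[b,2],[1,50]).round(1))
    print("x range",np.percentile(L[k,0],[.5,99.5]).round(1))
E
python3 - <<'E'
from h import *
p,st=wrist(); print(st["position"],st["gripper_width"],st["grasp_force"],st["contact_force"]); save("w4.png",p["frame"]); held(p,st)
E
```

```text
[502.046802   -56.26435562 103.97566571] 21.5407088915031 54.80438053607941 [-0.32471775 -0.01075573 -1.26349497]
  return _methods._mean(a, axis=axis, dtype=dtype,
  ret = um.true_divide(
Traceback (most recent call last):
  File "h.py", line 25, in held
    print("orange in tool",o.sum(),np.median(L[o],0).round(1),L[o].min(0).round(1),L[o].max(0).round(1))
                                                              ~~~~~~~~^^^
ValueError: zero-size array to reduction operation minimum which has no identity
```

View pics/w4.png

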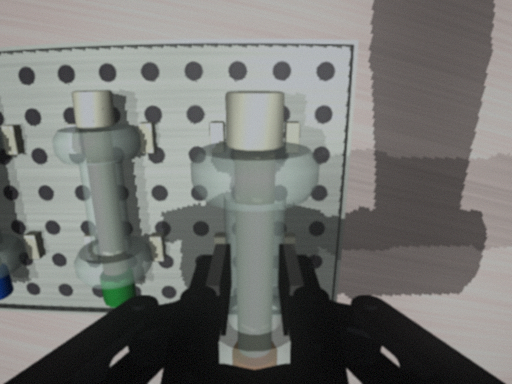

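The chamber is held and out of the tray: white cap at (255,120), disc at (255,175), glass bar between the fingers. I measure its pose in the hand.

```bash
sed -i 's/^    print("orange in tool".*/    if o.sum(): print("orange in tool",o.sum(),np.median(L[o],0).round(1))/' h.py
python3 - <<'E'
from h import *
p,st=wrist(); held(p,st)
R=Ro.from_quat(st["ee_rot"]).as_matrix()
for nm in("top","scene"):
  q=eyes.get_image(nm); X,u,v=pts(q,np.ones((384,512),bool)); C=cv2.cvtColor(q["frame"],cv2.COLOR_RGB2HSV)[v,u]
  o=(np.abs(X-[570,-42,130])<[40,40,60]).all(1)&(C[:,0]<20)&(C[:,1]>110)
  if o.sum(): print(nm,o.sum(),np.median(X[o],0).round(1),"tool",((np.median(X[o],0)-st["position"])@R).round(1), "z",np.percentile(X[o,2],[5,95]).round(1))
E
```

```text
-54 2410 y [-16.   -0.6  14.8] z top [-44.6 -38.6]
34 7048 y [-23.5  -0.2  22.8] z top [-45.3 -39.7]
54 3337 y [-11.4  -0.2  10.8] z top [-30.2 -27.7]
x range [-41.3  76.1]
top 16 [573.6 -37.8 130.1] tool [-74.2   2.8 -26.9] z [125.9 134.4]
scene 80 [570.9 -48.1 129.5] tool [-69.3  -6.6 -26.4] z [116.9 134.9]
```

Run:
```python
from h import *
Rg=down(.38,np.pi/6); x=-Rg[:,0]; lens=np.array([714.2,198.6,319.5]); c=lens-178*x; P=c-Rg@[-1,0,-18]
print(c.round(1),P.round(1)); plan(Rg,P)
```

```text
[571.  141.4 230.5] [578.6 144.4 214.4]
rot [-0.41 -5.03 -1.55] shift after rot [-7.28  6.32 -0.94] shift before [-4.7   7.2  -4.47] d [ 77.  200.8 111.4]
```

{"name": "apply_moves", "arguments": {
  "xyz": [
    [0,0,-0.4],
    [0,0,-0.7],
    [0,0,-0.8],
    [0,0,-0.8],
    [0,0,-0.8],
    [0,0,-0.5],
    [0,0,0],
    [0,0,0],
    [0,0,0],
    [0,0,0],
    [0,0,0],
    [0,0,0],
    [0,0,0],
    [0,0,0],
    [0,0,0],
    [0,0,0],
    [0,0,0]
  ],
  "delta_rot": [
    [0,0,0],
    [0,0,0],
    [0,0,0],
    [0,0,0],
    [0,0,0],
    [0,0,0],
    [-0.04,-0.5,-0.16],
    [-0.04,-0.5,-0.16],
    [-0.04,-0.5,-0.16],
    [-0.04,-0.5,-0.16],
    [-0.04,-0.5,-0.16],
    [-0.04,-0.5,-0.15],
    [-0.04,-0.5,-0.15],
    [-0.04,-0.5,-0.15],
    [-0.04,-0.5,-0.15],
    [-0.05,-0.53,-0.15],
    [0,0,0]
  ],
  "hand": [1,1,1,1,1,1,1,1,1,1,1,1,1,1,1,1,1]
}}

```text
clock: 9.93
position: [500.3, -56.7, 203.2]
ee_rot: [-0.182, 0.949, 0.05, 0.254]
contact_force: [0.0, -1.0, -1.2]
gripper_width: 22.0
grasp_force: 55.0
```

{"name": "apply_moves", "arguments": {
  "xyz": [
    [-0.2,0.25,0.1],
    [-0.4,0.5,0.2],
    [-0.5,0.6,0.24],
    [-0.5,0.6,0.24],
    [-0.5,0.6,0.24],
    [-0.5,0.6,0.24],
    [-0.5,0.6,0.24],
    [-0.5,0.6,0.24],
    [-0.5,0.6,0.24],
    [-0.4,0.5,0.2],
    [-0.3,0.4,0.15],
    [-0.2,0.2,0.1],
    [0,0,0],
    [0,0,0],
    [0,0,0]
  ],
  "delta_rot": [
    [0,0,0],
    [0,0,0],
    [0,0,0],
    [0,0,0],
    [0,0,0],
    [0,0,0],
    [0,0,0],
    [0,0,0],
    [0,0,0],
    [0,0,0],
    [0,0,0],
    [0,0,0],
    [0,0,0],
    [0,0,0],
    [0,0,0]
  ],
  "hand": [1,1,1,1,1,1,1,1,1,1,1,1,1,1,1]
}}

```text
clock: 11.18
position: [574.7, 135.0, 214.1]
ee_rot: [-0.182, 0.948, 0.049, 0.255]
contact_force: [-0.8, 0.6, -1.6]
gripper_width: 22.0
grasp_force: 55.0
```

Run:
```python
from h import *
Rg=down(.38,np.pi/6); plan(Rg,[578.6,144.4,214.4])
p,st=wrist(); held(p,st); print(st["clock"],st["gripper_width"],st["grasp_force"],st["joints"]); R=Ro.from_quat(st["ee_rot"]).as_matrix()
lens=np.array([714.2,198.6,319.5]); Rc=-Rg[:,0]
B=np.column_stack([Rc,[-np.sin(.38),np.cos(.38),0],np.cross(Rc,[-np.sin(.38),np.cos(.38),0])])
fr=[]
for nm in("top","scene"):
  q=eyes.get_image(nm); fr.append(q["frame"]); X,u,v=pts(q,np.ones((384,512),bool)); C=cv2.cvtColor(q["frame"],cv2.COLOR_RGB2HSV)[v,u]
  o=(np.abs(X-[625,164,265])<60).all(1)&(C[:,0]<20)&(C[:,1]>110)
  if o.sum(): print(nm,o.sum(),"orange in cam frame",((np.median(X[o],0)-lens)@B).round(1),"max",((X[o]-lens)@B).max(0).round(1),"tool",((np.median(X[o],0)-st["position"])@R).round(1))
save("fin.png",np.hstack([fr[0][50:250,150:350],fr[1][60:260,200:400]]).repeat(2,0).repeat(2,1))
```

```text
rot [ 0.01  0.01 -0.01] shift after rot [-0.25  0.29  0.13] shift before [-0.25  0.29  0.13] d [3.9 9.4 0.3]
orange in tool 2 [-37.8   6.4 -41.6]
-54 2390 y [-15.8  -0.4  15. ] z top [-44.9 -38.8]
34 7041 y [-23.4  -0.4  22.9] z top [-45.4 -39.8]
54 3359 y [-11.3  -0.1  10.9] z top [-30.2 -27.7]
x range [-41.3  76.2]
11.1833 22.0076308217281 55.021398067474365 [ 0.54471183  0.08883531 -0.57309993  0.2121958  -0.39789116 -1.91027494]
top 73 orange in cam frame [-117.2   -6.8   12. ] max [-106.2    4.7   19.6] tool [-68.2   0.5 -26.6]
scene 70 orange in cam frame [-114.8  -16.1    9.4] max [-103.9   -3.8   17.1] tool [-70.5  -8.7 -24. ]
```

View pics/fin.png

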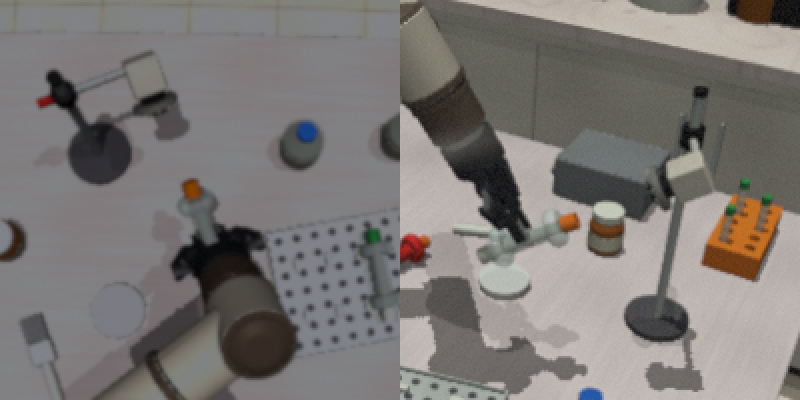

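Both views show the chamber held and tilted up towards the lens: cap at (192,188) on the left and (568,220) on the right, clear of camera and post. I add the last few mm and let it settle.

{"name": "apply_moves", "arguments": {
  "xyz": [
    [-0.1,0.1,0.05],
    [-0.1,0.1,0.05],
    [-0.05,0.09,0.03],
    [0,0,0],
    [0,0,0],
    [0,0,0],
    [0,0,0],
    [0,0,0],
    [0,0,0],
    [0,0,0]
  ],
  "delta_rot": [
    [0,0,0],
    [0,0,0],
    [0,0,0],
    [0,0,0],
    [0,0,0],
    [0,0,0],
    [0,0,0],
    [0,0,0],
    [0,0,0],
    [0,0,0]
  ],
  "hand": [1,1,1,1,1,1,1,1,1,1]
}}

```text
clock: 12.17
position: [578.8, 144.9, 214.6]
ee_rot: [-0.183, 0.948, 0.05, 0.255]
contact_force: [-0.1, -0.6, -1.2]
gripper_width: 21.8
grasp_force: 55.0
```

Run:
```python
from h import *
plan(down(.38,np.pi/6),[578.6,144.4,214.4]); s=arm.read_state(); print(s["clock"],s["gripper_width"],np.abs(s["joint_vel"]).max())
print(arm.job_done())
```

```text
rot [0.01 0.02 0.  ] shift after rot [ 0.02 -0.02 -0.  ] shift before [ 0.02 -0.02 -0.  ] d [-0.2 -0.5 -0.2]
12.1667 21.844231340680363 0.0013049128140741942
the job is handed in; nothing more can be done
None
```

The orange-capped chamber is held still in the gripper, cap pointing at the lens and about 100 mm from it by my measurements; I handed the job in at 12.2 s, and the hand-in reported no verdict.

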